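# Hold a digital level flush on a tilted angle table

### The arm

A 7-joint arm with a two-finger parallel gripper is mounted at the origin on a cart in front of the work surface, level with it; the furniture and walls round the work are solid. World frame = base frame: x ahead of the robot, y to its left, z up, the work surface at z = 0. Lengths are in m, angles in rad, forces in N, time in s.
With the tool pointing down it reaches from about 0.4 to 0.875 m from the base axis. Payload 6.5 kg.
Tool frame: the origin (TCP) lies at the very end of the fingers, on their centre line; the grasp point (between the pads) lies 19 mm behind it; z points along the fingers, y is the line along which they close (so a half turn about z gives the same grasp; the last joint's range is limited). The gripper opens to 85 mm and grips with 20 to 120 N. Pads are 22 mm wide; open, the fingers measure 114 mm over their backs; the gripper's body (76 mm by 85 mm) begins 54 mm behind the grasp point. The pads swing forward as they close: fully open they stand 13 mm farther back than shut.
Start: joints at [-1.238, 0.536, -0.004, 1.538, 0.003, 1.067, -0.071], TCP at [0.252, 0.599, 0.196] pointing down, gripper open.
Joint ranges: [-2.7, 2.7], [-0.37, 2.16], [-1.27, 1.26], [0.24, 2.4], [-1.31, 4.45], [0.19, 1.91], [-2.76, 2.76]. Speed limits (rad/s): [2.39, 2.39, 3.14, 3.14, 3.14, 3.14, 3.14].

### API

Orientations are given as a rotation vector (axis times angle).
In Python, from rig import manip gives the robot as it stands.
- The arm moves only by the tool apply_moves, never from a script. Its argument "moves" is a list of rows, each an object with "delta_rot": the turn, a rotation vector about the world's x, y, z each as a share of pi/4 rad, from -1 to 1, a list of three; "dp": the shift along the world's x, y, z each as a share of 0.25 m, from -1 to 1, a list of three; "gripper": the opening, from -1 (shut) to 1 (fully open). A call has 1 to 12 rows; each row is the pose to reach, as a shift and turn from the pose commanded when the call began; what a row does not reach only later rows make up. A row lasts 1/8 s, in which the tool goes at most 62.5 mm and 10.7 degrees, less where a joint would pass 70% of its speed; a pose out of reach is approached as far as the arm can. A call with a number of a shift or a turn outside -1 to 1 is refused whole. A call with a gripper value outside its range is refused whole. The fingers move at their own pace and stop on an object; "force" is the grip in N (left out, the last holds). Time passes only in rows, so rows that repeat a pose let the fingers close. It gives the time, the measured TCP pose, the force, the opening and the grip force at its end, in the units of the state.
- manip.get_obs(): the state, without advancing time (a new reading comes with each control period).
- manip.camera(name): name is "side" or "top"; returns the picture (400x640x3 uint8, blue, green, red); there is no depth.
- manip.camera_params(name): a dict with "mtx" (3x3 intrinsics, pixels), "R" (3x3) and "t" (3): a world point X has camera coordinates R X + t. Camera axes: x right, y down, z forward; pixel columns grow to the right and rows downward; lengths in m; the calibration is good to about 2 mm. A picture is of the moment at which its call begins. camera_params takes no time and is no camera call.
- manip.sign_off(): hands the job in; it is judged then, once.
The state is a dict: "t": time; "joints": joint angles; "dq": joint speeds; "joint_torque": joint torques, N m; "tool_pos": TCP position; "tcp_rot": TCP orientation; "ft_force": force on the tool from outside, world axes, zero at the start; "torque": the same for the moment, N m; "opening": finger opening in m; "grip_force": force on a finger pad.
Only numpy, scipy, OpenCV 4.12 (cv2) and the standard library are available. Lean on these libraries where they do the work, as an engineer would, in place of code of your own. Each camera call takes 0.05 s, during which the arm holds its last target. There are 200 camera calls.

### The job

Check the setting of the grey tilting angle table: pick up the short yellow digital level, tilt it to the slope of the aluminium plate and seat it on the plate, about midway across it, with its aluminium base flat on the face and one end (either one) square up against the dark stop bar. Its magnets do not hold on aluminium, so finish while still gripping it and pressing it flush on the face with about 10 N, and do not push the plate or the stop bar out of its setting or knock the other tools about.

Things in the scene. Friction and masses are not known exactly. Their poses are not given: they have to be found in the camera images.
- level: Short yellow digital level, 110 long (x), 26 thick (y), 46 high (z), 0.13 to 0.25 kg, standing on its flat aluminium base. Origin: centre of the underside; z up out of the top. Ends flat. Each broad face has a ribbed grip (30 wide) in the middle, a display near one end, a vial near the other. Grip it across its thickness at the middle, about 30 above the underside. Either way round will do.
- tilt_plate (a joint): Tilt of the aluminium plate (200 along the slope, 130 wide, 12 thick), rad: 0 is level, positive lifts its far edge; 0.25 to 0.6 at the start. The hinge runs along the low edge, toward the robot. A black knob on a slotted steel quadrant at the plate's left side holds it by friction only: it gives way at about 4 N m (about 40 N pressed on the middle of the face).
- plate_edge (a point): Middle of the plate's high edge, on the top face. x points up the slope, y across the plate to the left (seen from the low edge), z out of the face. The quadrant and knob lie 65 to 105 left of the centre line, and the quadrant stands up to 75 above the face there.
- stop_bar (a joint): Place of the stop bar along the plate, m: larger is farther up the slope (0.005 to 0.04 at the start). It is clamped in the slots by two brass thumb screws (38 either side of the middle, 25 high over the face) and slips at about 45 N.
- stop_foot (a point): On the plate's top face, at the foot of the stop bar's uphill side, midway across. x points up the slope, y across to the left, z out of the face. The bar is dark steel, 116 wide, 14 high, lying across the slope; 120 to 160 of clear face run from it to the high edge. A level seated against it has its origin 55 up the slope (x) from here.
- tape_measure: Bystander, loose: yellow tape measure, 38x82x67, standing; origin under its centre. Leave it alone.
- pliers_blue: Bystander, loose: blue-handled pliers, 67x189x12, lying flat; origin under its centre. Leave it alone.
- screwdriver_stubby: Bystander, loose: short blue screwdriver, 27x148x23, lying; origin under its centre. Leave it alone.
- masking_tape: Bystander, loose: roll of cream masking tape, 104 across and 25 high, lying flat; origin under its centre. Leave it alone.
- wrench_13: Bystander, loose: steel combination wrench, 28x189x7, lying flat; origin under its centre. Leave it alone.
- pencil: Bystander, loose: green pencil, 7x117x7, lying; origin under its centre. Leave it alone.
- angle_bed: The angle table's grey cast bed (22 high), fixed to the bench; origin under its centre, x toward the plate's high edge. The hinge axis lies 90 behind the origin (-x), 42 above the bench; the plate's face is 14 above the hinge axis.
Things that resemble listed ones, but are neither listed nor needed, are in the scene too. Leave any brown or red look-alike of the level alone.

How it is judged:
On the way:
1. the level is lifted clear of the bench in the gripper (height (world z) of level above 0.06 m and contact force between level and the fingers above 2 N and contact force between level and angle_bed below 0.1 N), for 0.1 s.
At the end, for the whole second after the job is handed in: The level is flush on the plate (0.02 rad, 1.5 mm), within 2 mm of the stop bar and square to it (0.03 rad), within 25 mm of the centre line, at rest in the fingers (over 3 N), pressed on the table with 4 to 30 N; the high edge is within 6 mm and the bar within 4 mm of the start (angle between the z axis of level and the z axis of stop_foot, either way round below 0.02 rad and angle between the x axis of level and the x axis of stop_foot, either way round below 0.03 rad and z of level in the frame of stop_foot between -0.003 and 0.0015 m and x of level in the frame of stop_foot between 0.052 and 0.057 m and y of level in the frame of stop_foot between -0.025 and 0.025 m and contact force between level and angle_bed between 4 and 30 N and contact force between level and the fingers above 3 N and linear speed of level below 0.01 m/s and distance of plate_edge from where it was at the start of the episode below 0.006 m and distance of stop_foot from where it was at the start of the episode below 0.004 m); the arm keeps its last pose, push and grip.
It fails at once if the angle table's setting is disturbed: the plate's high edge shifts by over 8 mm or the stop bar by over 6 mm (distance of plate_edge from where it was at the start of the episode above 0.008 m or distance of stop_foot from where it was at the start of the episode above 0.006 m).
It fails at once if one of the other tools is shoved over 30 mm (distance of any of tape_measure, pliers_blue, screwdriver_stubby, masking_tape, wrench_13, pencil from where it was at the start of the episode above 0.03 m).
It also fails if it takes over 48 s, if anything falls off the work surface, if the arm or the gripper's body presses on something with over 40 N, if the wrist force passes 120 N, or if a joint passes its speed limit or range.

## Working session

There is one attempt and no reset: what is moved stays moved. The work goes in short steps, Python scripts to look and compute and a tool call to move; the robot and the scene stay as the last step left them, time stands still between calls to the robot, and variables do not carry over. Pictures are saved under pics/ and viewed, at most 10 in all, crops included, and the job is handed in when it is done.

Besides the shell and the picture viewer there is one more tool, called after "Emit:" as name(argument=value, ...), one argument or row to a line, values as JSON. apply_moves: Moves the arm, as the interface text tells. Its arguments: {"type":"object","properties":{"moves":{"type":"array","items":{"type":"object","properties":{"delta_rot":{"type":"array","items":{"type":"number"}},"dp":{"type":"array","items":{"type":"number"}},"gripper":{"type":"number"}}}},"force":{"type":"number"}},"required":["moves"]}

```bash
mkdir -p pics; python3 - <<'E'
from rig import manip
import cv2,numpy as np
np.set_printoptions(precision=4,suppress=True)
for n in("top","side"):
    cv2.imwrite(f"pics/{n}0.png",manip.camera(n)); p=manip.camera_params(n); print(n,p["mtx"].tolist(),p["R"],p["t"], -p["R"].T@p["t"])
print(manip.get_obs())
E
```

```text
top [[423.6531336846371, 0.0, 324.30044000627015], [0.0, 423.6531336846371, 192.47194231783456], [0.0, 0.0, 1.0]] [[-0.0029 -0.9997 -0.0234]
 [-0.9926  0.0058 -0.1216]
 [ 0.1217  0.0229 -0.9923]] [-0.1361  0.5232  1.1066] [ 0.3842 -0.1644  1.1585]
side [[452.85820289963686, 0.0, 315.65774538315276], [0.0, 452.85820289963686, 202.46679032868187], [0.0, 0.0, 1.0]] [[-0.9994 -0.0322 -0.0145]
 [-0.0092  0.6329 -0.7742]
 [ 0.0341 -0.7735 -0.6328]] [0.5137 0.1522 1.1253] [0.4763 0.7907 0.8374]
{'t': 0.1, 'joints': array([-1.2382,  0.5371, -0.0045,  1.5388,  0.0026,  1.0673, -0.0712]), 'dq': array([-0.002 , -0.0028,  0.0009, -0.0026,  0.0015, -0.    ,  0.002 ]), 'joint_torque': array([  0.0023, -58.4559,   1.0515, -25.9774,   0.0125,   0.0047,
         0.    ]), 'tool_pos': array([0.2522, 0.5984, 0.1956]), 'tcp_rot': array([-0.6221, -3.0792,  0.0025]), 'ft_force': array([-0.4277,  0.1297, -0.1919]), 'torque': array([ 0.0183, -0.0251,  0.0083]), 'grip_force': 0.0, 'opening': 0.08563407410800947}
```

View pics/top0.png

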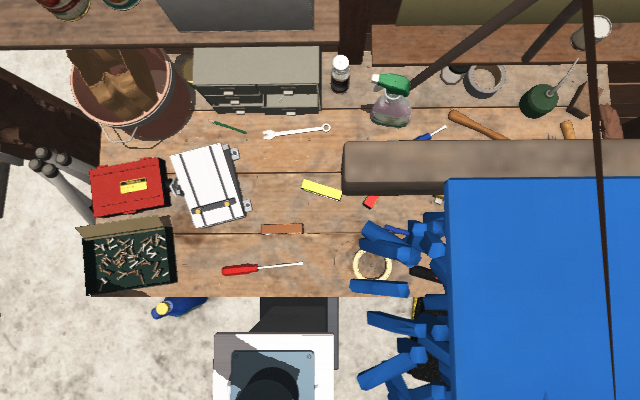

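View pics/side0.png

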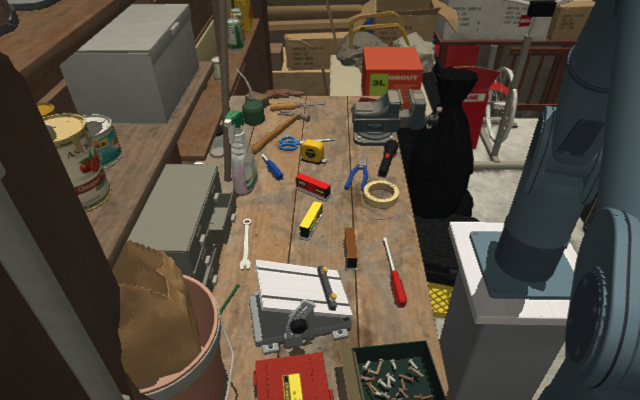

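The top view shows the yellow level at (321,189), the angle table at (208,186) and the brown look-alike at (282,229). The side view shows the level at (312,219), the plate at (303,287), the stop bar at (327,288) and the knob at (298,324). I'll zoom in on both next.

```bash
python3 - <<'E'
import cv2
s=cv2.imread("pics/side0.png");cv2.imwrite("pics/side_c.png",cv2.resize(s[195:355,235:365],None,fx=3.7,fy=3.7,interpolation=cv2.INTER_CUBIC))
s=cv2.imread("pics/top0.png");cv2.imwrite("pics/top_c.png",cv2.resize(s[130:240,155:350],None,fx=4,fy=4,interpolation=cv2.INTER_CUBIC))
E
```

```text
(no output)
```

View pics/side_c.png

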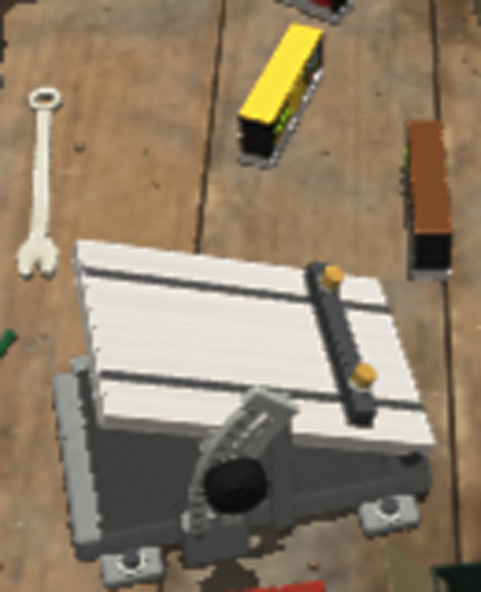

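View pics/top_c.png

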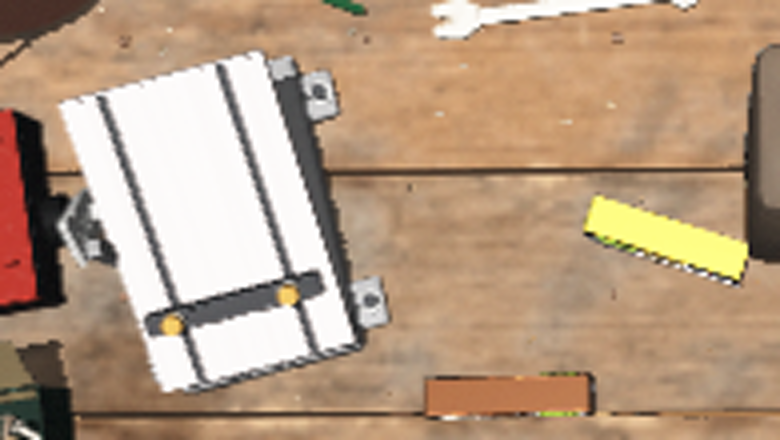

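The side crop shows the plate corners at about (78,240), (380,283), (432,437) and (100,420), with the bar crossing between the two brass screws. In the top crop, the level's right end is at (745,245), close to an overhead beam. I'll mask both objects and solve for their poses.

```bash
cat > h.py <<'E'
import cv2,numpy as np
from rig import manip
np.set_printoptions(precision=4,suppress=True)
P={n:manip.camera_params(n) for n in("top","side")}
def plane(n,uv,z):
    p=P[n];uv=np.atleast_2d(uv);d=np.c_[uv,np.ones(len(uv))]@np.linalg.inv(p["mtx"]).T@p["R"];c=-p["R"].T@p["t"]
    return c+d*((z-c[2])/d[:,2])[:,None]
def proj(n,X):
    p=P[n];q=(np.atleast_2d(X)@p["R"].T+p["t"])@p["mtx"].T;return q[:,:2]/q[:,2:]
def biggest(m,box):
    x0,y0,x1,y1=box;k=np.zeros_like(m);k[y0:y1,x0:x1]=m[y0:y1,x0:x1]
    c=cv2.findContours(k,cv2.RETR_EXTERNAL,cv2.CHAIN_APPROX_NONE)[0];return max(c,key=cv2.contourArea)
E
python3 - <<'E'
from h import *
im={n:cv2.imread(f"pics/{n}0.png") for n in P}
for n,box in(("top",(165,135,250,235)),("side",(245,250,360,325))):
    g=im[n].min(2)
    for th in(170,200,225):
        m=cv2.morphologyEx((g>th).astype(np.uint8),cv2.MORPH_CLOSE,np.ones((5,5)))
        c=cv2.convexHull(biggest(m,box)); print(n,th,cv2.contourArea(c),cv2.approxPolyN(c,4).reshape(-1,2).tolist())
for n,box in(("top",(295,170,350,210)),("side",(290,195,335,245))):
    h=cv2.cvtColor(im[n],cv2.COLOR_BGR2HSV)
    m=cv2.inRange(h,(22,120,150),(36,255,255)); c=biggest(m,box); r=cv2.minAreaRect(c); b=cv2.boxPoints(r)
    q=cv2.approxPolyN(cv2.convexHull(c),4).reshape(-1,2)
    print(n,"level",r,q.tolist()); W=plane(n,q.astype(float),.046); print(W, W.mean(0))
print(im["side"][300:330:2,290:293].min(2).ravel())
E
```

```text
top 170 4937.0 [[255, 213], [197, 228], [150, 160], [226, 141]]
top 200 4271.5 [[254, 212], [195, 228], [168, 156], [219, 142]]
top 225 3900.5 [[243, 215], [195, 228], [168, 156], [220, 142]]
side 170 3811.0 [[336, 270], [352, 315], [263, 307], [255, 259]]
side 200 3748.5 [[336, 270], [352, 314], [263, 306], [255, 259]]Traceback (most recent call last):
  File "<stdin>", line 7, in <module>
cv2.error: OpenCV(4.12.0) /io/opencv/modules/imgproc/src/approx.cpp:987: error: (-215:Assertion failed) (curve.cols == 1 && curve.rows >= nsides) || (curve.rows == 1 && curve.cols >= nsides) in function 'approxPolyN'
```

```bash
cat >> h.py <<'E'
def edge(g,a,b,th,w=4):
    "points where the profile, walked from inside to outside across the line a-b, falls below th; robust line"
    a,b=np.float64(a),np.float64(b);d=(b-a)/np.linalg.norm(b-a);nrm=np.array([d[1],-d[0]]);pts=[]
    s=np.arange(-w,w+.1,.25)
    for f in np.linspace(.06,.94,40):
        q=(a+(b-a)*f+s[:,None]*nrm).astype(np.float32)
        v=cv2.remap(g.astype(np.float32),q[None,:,0],q[None,:,1],cv2.INTER_LINEAR)[0]
        i=np.where((v[:-1]>=th)&(v[1:]<th))[0]
        if len(i): pts.append(q[i[-1]])
    pts=np.array(pts,np.float32);l=cv2.fitLine(pts,cv2.DIST_HUBER,0,.01,.01).ravel()
    for _ in range(3):
        r=abs((pts-l[2:])@np.array([l[1],-l[0]]));k=pts[r<max(.35,1.5*np.median(r))];l=cv2.fitLine(k,cv2.DIST_L2,0,.01,.01).ravel()
    return l,len(k),r
def quad(g,c,th,w=4):
    "corners given so that outside lies on the (dy,-dx) side"
    L=[edge(g,c[i],c[(i+1)%4],th,w) for i in range(4)]
    print([ (l[1],round(float(np.median(l[2])),2)) for l in L]);L=[l[0] for l in L];out=[]
    for i in range(4):
        p,q=L[i-1],L[i];t=np.linalg.solve(np.c_[p[:2],-q[:2]],q[2:]-p[2:]);out.append(p[2:]+t[0]*p[:2])
    return np.array(out)
E
python3 - <<'E'
from h import *
im={n:cv2.imread(f"pics/{n}0.png") for n in P}
print(im["side"][296:316,270].min(1),im["side"][300:320,340].min(1),im["top"][215:232,220].min(1),im["top"][180,225:245].min(1))
# profile direction: for a->b dir d, nrm=(dy,-dx): image clockwise order (x right,y down) gives outward
ct=[(168,156),(220,142),(245,216),(196,228)]; cs=[(255.5,259.5),(337,271),(352,313.5),(263,307)]
for n,c in(("top",ct),("side",cs)):
    for th in(190,210,225): print(n,th,quad(im[n].min(2),c,th).tolist())
for n,box in(("top",(295,170,350,210)),("side",(290,195,335,245))):
    h=cv2.cvtColor(im[n],cv2.COLOR_BGR2HSV)
    m=cv2.inRange(h,(22,120,150),(36,255,255)); c=biggest(m,box); r=cv2.minAreaRect(c)
    q=cv2.approxPolyN(cv2.convexHull(c),4).reshape(-1,2)
    print(n,"level",r,q.tolist()); W=plane(n,q.astype(float),.046); print(W, W.mean(0))
E
```

```text
[ 89  84 154 211 214 216 220 219 216 216 215 200 111  96  98  77  62  59
  61  61] [218 219 207  94  83 160 214 217 218 220 219 215 216 211 123  97  97  88
  66  63] [250 250 250 250 250 250 248 153  77 109 124 125 124 122 120 122 129] [249 249 250 250 250 250 246 155  80  82  78  61  52  75 130 134 133 129
 126 124]
[(36, 0.15), (38, 0.12), (29, 0.15), (32, 0.14)]
top 190 [[169.1886749267578, 155.38792419433594], [219.3916473388672, 142.3755645751953], [243.07154846191406, 215.0808868408203], [195.53463745117188, 227.34117126464844]]
[(35, 0.16), (40, 0.14), (30, 0.11), (32, 0.15)]
top 210 [[169.5424346923828, 155.5362548828125], [219.27560424804688, 142.6391143798828], [242.84957885742188, 214.69384765625], [195.86825561523438, 227.43453979492188]]
[(26, 0.19), (37, 0.14), (31, 0.19), (30, 0.15)]
top 225 [[169.81649780273438, 155.58309936523438], [219.16854858398438, 142.94004821777344], [242.6793975830078, 214.667236328125], [195.88487243652344, 227.0111083984375]]
[(34, 0.11), (30, 0.2), (31, 0.18), (26, 0.23)]
side 190 [[255.3720245361328, 259.4461669921875], [336.4596862792969,
[... 168 characters left out ...]
69226074219, 260.1489562988281], [336.0699157714844, 270.59588623046875], [350.9998779296875, 313.7409973144531], [264.0665283203125, 305.8862609863281]]Traceback (most recent call last):
  File "<stdin>", line 7, in <module>
  File "h.py", line 28, in quad
    L=[edge(g,c[i],c[(i+1)%4],th,w) for i in range(4)]
       ~~~~^^^^^^^^^^^^^^^^^^^^^^^^
  File "h.py", line 22, in edge
    pts=np.array(pts,np.float32);l=cv2.fitLine(pts,cv2.DIST_HUBER,0,.01,.01).ravel()
                                   ~~~~~~~~~~~^^^^^^^^^^^^^^^^^^^^^^^^^^^^^^
cv2.error: OpenCV(4.12.0) /io/opencv/modules/imgproc/src/linefit.cpp:618: error: (-215:Assertion failed) npoints2 >= 0 || npoints3 >= 0 in function 'fitLine'
```

```bash
cat >> h.py <<'E'
def plate(p,u,v,w=0):
    "u up slope from low edge, v left, w out of face; p=hinge x,y,yaw,tilt,e"
    x,y,a,t,e=p;u=np.asarray(u,float)+e;v=np.asarray(v,float);w=np.asarray(w,float)+.014
    X=u*np.cos(t)-w*np.sin(t);Z=.042+u*np.sin(t)+w*np.cos(t)
    return np.stack(np.broadcast_arrays(x+X*np.cos(a)-v*np.sin(a),y+X*np.sin(a)+v*np.cos(a),Z),-1)
E
python3 - <<'E'
from h import *
from scipy.optimize import least_squares
im={n:cv2.imread(f"pics/{n}0.png") for n in P}
ct=[(168,156),(220,142),(245,216),(196,228)]; cs=[(255.5,259.5),(337,271),(352,313.5),(263,307)]
qt=quad(im["top"].min(2),ct,180); qs=quad(im["side"].min(2),cs,158); print(qt,qs)
# top order: far-left,far-right,low-right,low-left ; side: far-right, low-right, low-left, far-left
u=np.array([.2,.2,0,0]);v=np.array([.065,-.065,-.065,.065]); io=[1,2,3,0]
def res(p):
    X=plate(p,u,v); return np.r_[(proj("top",X)-qt).ravel(),(proj("side",X[io])-qs).ravel()]
for free in (0,1):
    f=(lambda p:res(p)) if free else (lambda p:res(np.r_[p[:4],0]))
    s=least_squares(f,[.35,.1,.2,.4,0]); print(free,s.x,np.sqrt(np.mean(s.fun**2))); print(s.fun.reshape(-1,4))
np.save("plate.npy",s.x)
p=s.x; print("edge",plate(p,.2,0),"low",plate(p,0,0))
# triangulated corners
M={n:P[n]["mtx"]@np.c_[P[n]["R"],P[n]["t"]] for n in P}
X=cv2.triangulatePoints(M["top"],M["side"],qt[io].T.astype(float),qs.T.astype(float)); print((X[:3]/X[3]).T)
for n,box in(("top",(295,170,350,210)),("side",(290,195,335,245))):
    h=cv2.cvtColor(im[n],cv2.COLOR_BGR2HSV)
    m=cv2.inRange(h,(22,120,150),(36,255,255)); c=biggest(m,box)
    q=cv2.boxPoints(cv2.minAreaRect(c)) if n=="top" else cv2.approxPolyN(cv2.convexHull(c),4).reshape(-1,2)
    W=plane(n,q.astype(float),.046); W=cv2.minAreaRect(plane(n,c.reshape(-1,2).astype(float),.046)[:,:2].astype(np.float32))
    print(n,q.tolist(),"level",W)
E
```

```text
[(36, 0.15), (38, 0.15), (30, 0.14), (31, 0.14)]
[(34, 0.08), (32, 0.16), (31, 0.09), (32, 0.19)]
[[168.996  155.4153]
 [219.371  142.2667]
 [243.1905 214.8771]
 [195.5702 227.5716]] [[254.8539 259.0301]
 [336.7581 270.1589]
 [352.1584 314.7535]
 [262.7223 306.611 ]]
0 [0.4498 0.1396 0.2512 0.4001 0.    ] 0.7014155380937612
[[-0.5885 -0.6299 -0.312  -0.6098]
 [-0.5928  0.3906 -1.1105  0.2491]
 [-0.3394 -0.4092  0.5178 -1.5043]
 [ 0.8259 -1.0803 -0.4422 -0.0419]]
1 [ 0.463   0.142   0.2541  0.4224 -0.0133] 0.14525724976244478
[[-0.0589 -0.1545  0.1182 -0.2582]
 [ 0.1551  0.0326 -0.0858 -0.0368]
 [ 0.0211 -0.1485 -0.0911 -0.1117]
 [ 0.2549  0.2266  0.1371  0.1319]]
edge [0.6222 0.1833 0.1313] low [0.4457 0.1375 0.0493]
[[0.6383 0.1208 0.1311]
 [0.4619 0.075  0.0494]
 [0.4296 0.2001 0.0496]
 [0.6059 0.2461 0.1314]]
top [[300.00543212890625, 188.23243713378906], [303.032470703125, 178.3946075439453], [342.10272216796875, 190.41624450683594], [339.07568359375, 200.2540740966797]] level ((0.529188871383667, -0.13005198538303375), (0.10846676677465439, 0.02748985029757023), 72.40593719482422)
side [[322, 203], [309, 228], [299, 226], [313, 201]] level ((0.5300090312957764, -0.1285032331943512), (0.1082991361618042, 0.02691454440355301), 72.14873504638672)
```

```bash
python3 - <<'E'
from h import *
p=np.load("plate.npy")
for n in P:
    g=cv2.imread(f"pics/{n}0.png").min(2).astype(np.float32); out=[]
    for v in np.arange(-.054,.055,.006):
        u=np.arange(.02,.12,.0005); q=proj(n,plate(p,u,v)).astype(np.float32)
        s=cv2.remap(g,q[None,:,0],q[None,:,1],cv2.INTER_LINEAR)[0]
        hi=np.median(s[u>.09]); i=np.where(s<(hi+60)/2)[0]; i=i[u[i]<.09]
        out.append((round(v,3),hi,*(u[[i[0],i[-1]]].round(4) if len(i) else ())))
    print(n,*out,sep="\n")
E
```

```text
top
(np.float64(-0.054), np.float32(249.94629), np.float64(0.038), np.float64(0.054))
(np.float64(-0.048), np.float32(249.00879), np.float64(0.037), np.float64(0.0545))
(np.float64(-0.042), np.float32(216.08301), np.float64(0.037), np.float64(0.055))
(np.float64(-0.036), np.float32(124.47461), np.float64(0.023), np.float64(0.0565))
(np.float64(-0.03), np.float32(250.81836), np.float64(0.0375), np.float64(0.054))
(np.float64(-0.024), np.float32(249.4375), np.float64(0.0365), np.float64(0.054))
(np.float64(-0.018), np.float32(249.89502), np.float64(0.037), np.float64(0.0545))
(np.float64(-0.012), np.float32(249.9961), np.float64(0.037), np.float64(0.054))
(np.float64(-0.006), np.float32(250.2207), np.float64(0.0385), np.float64(0.0545))
(np.float64(-0.0), np.float32(250.0), np.float64(0.0375), np.float64(0.0545))
(np.float64(0.006), np.float32(250.03906), np.float64(0.037), np.float64(0.0545))
(np.float64(0.012), np.float32(249.56836), np.float64(0.0375), np.float64(0.0545))
(np.float64(0.018), np.float32(250.51758), np.float64(0.0365), np.float64(0.054))
(np.float64(0.024), np.float32
[... 1308 characters left out ...]
(218.32764), np.float64(0.0325), np.float64(0.054))
(np.float64(0.012), np.float32(216.79004), np.float64(0.0255), np.float64(0.0535))
(np.float64(0.018), np.float32(218.88867), np.float64(0.026), np.float64(0.054))
(np.float64(0.024), np.float32(214.1875), np.float64(0.03), np.float64(0.054))
(np.float64(0.03), np.float32(213.97363), np.float64(0.0325), np.float64(0.054))
(np.float64(0.036), np.float32(111.93457), np.float64(0.0325), np.float64(0.076))
(np.float64(0.042), np.float32(143.79688), np.float64(0.0335), np.float64(0.053))
(np.float64(0.048), np.float32(86.63281), np.float64(0.0365), np.float64(0.052))
(np.float64(0.054), np.float32(87.00195), np.float64(0.04), np.float64(0.0515))
```

The two-view fit residual is about 0.15 px. The plate's tilt is 0.422 rad and its yaw is 0.254 rad. The stop foot is 54.3 mm up from the low edge. The level's centre is at (0.5296, -0.1293), with its long axis at 72.3°. I'll raise the arm and swing over to the level.

Emit:
apply_moves(
  moves=[
    {"dp": [0, 0, 0.3], "delta_rot": [0, 0, 0], "gripper": 1},
    {"dp": [0, 0, 0.6], "delta_rot": [0, 0, -0.2], "gripper": 1},
    {"dp": [0.1, -0.25, 0.6], "delta_rot": [0, 0, -0.4], "gripper": 1},
    {"dp": [0.2, -0.5, 0.6], "delta_rot": [0, 0, -0.6], "gripper": 1},
    {"dp": [0.3, -0.75, 0.6], "delta_rot": [0, 0, -0.8], "gripper": 1},
    {"dp": [0.4, -1, 0.6], "delta_rot": [0, 0, -0.942], "gripper": 1},
    {"dp": [0.4, -1, 0.6], "delta_rot": [0, 0, -0.942], "gripper": 1},
    {"dp": [0.4, -1, 0.6], "delta_rot": [0, 0, -0.942], "gripper": 1},
  ],
  force=40,
)

```text
t: 1.1
tool_pos: [0.3532, 0.3473, 0.3465]
tcp_rot: [1.698, 2.643, -0.0]
ft_force: [-0.8, -0.0, -0.1]
opening: 0.0855
grip_force: 0.0
```

Emit:
apply_moves(
  moves=[
    {"dp": [0.18, -0.25, 0], "delta_rot": [0, 0, -0.24], "gripper": 1},
    {"dp": [0.36, -0.5, 0], "delta_rot": [0, 0, -0.48], "gripper": 1},
    {"dp": [0.54, -0.75, 0], "delta_rot": [0, 0, -0.72], "gripper": 1},
    {"dp": [0.71, -1, 0], "delta_rot": [0, 0, -0.942], "gripper": 1},
    {"dp": [0.71, -1, 0], "delta_rot": [0, 0, -0.942], "gripper": 1},
    {"dp": [0.71, -1, 0], "delta_rot": [0, 0, -0.942], "gripper": 1},
    {"dp": [0.71, -1, 0], "delta_rot": [0, 0, -0.942], "gripper": 1},
  ],
)

```text
t: 1.98
tool_pos: [0.5296, 0.1011, 0.3458]
tcp_rot: [-2.533, -1.857, 0.001]
ft_force: [-0.6, 0.4, 0.5]
opening: 0.085
grip_force: 0.0
```

Emit:
apply_moves(
  moves=[
    {"dp": [0, -0.25, 0], "delta_rot": [0, 0, 0], "gripper": 1},
    {"dp": [0, -0.5, -0.1], "delta_rot": [0, 0, 0], "gripper": 1},
    {"dp": [0, -0.75, -0.3], "delta_rot": [0, 0, 0], "gripper": 1},
    {"dp": [0, -0.922, -0.5], "delta_rot": [0, 0, 0], "gripper": 1},
    {"dp": [0, -0.922, -0.72], "delta_rot": [0, 0, 0], "gripper": 1},
    {"dp": [0, -0.922, -0.84], "delta_rot": [0, 0, 0], "gripper": 1},
    {"dp": [0, -0.922, -0.84], "delta_rot": [0, 0, 0], "gripper": 1},
    {"dp": [0, -0.922, -0.84], "delta_rot": [0, 0, 0], "gripper": 1},
    {"dp": [0, -0.922, -0.84], "delta_rot": [0, 0, 0], "gripper": 1},
  ],
)

```text
t: 3.1
tool_pos: [0.5317, -0.1308, 0.1384]
tcp_rot: [2.532, 1.856, 0.005]
ft_force: [0.4, -0.5, 0.6]
opening: 0.0855
grip_force: 0.0
```

```bash
python3 - <<'E'
from h import *
s=manip.camera("side");o=manip.get_obs();print(o["t"],o["tool_pos"],o["tcp_rot"],o["joints"],o["ft_force"])
cv2.imwrite("pics/side1.png",cv2.resize(s[100:260,220:420],None,fx=3,fy=3,interpolation=cv2.INTER_CUBIC))
E
```

```text
3.15 [ 0.5314 -0.131   0.1382] [2.533  1.8552 0.0043] [-0.2692  0.4838  0.5621  1.8925 -0.3357  0.856   0.1571] [ 0.0678  0.1062 -0.246 ]
```

View pics/side1.png

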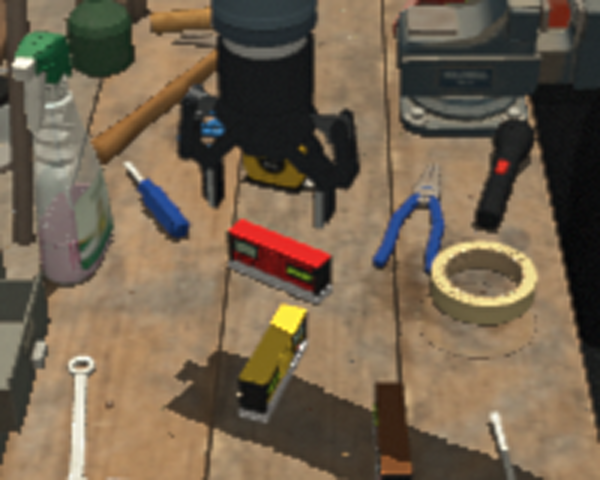

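The picture shows the open gripper above the yellow level, at crop (270,370), with the red look-alike clear behind it. I'll go down and grip.

Emit:
apply_moves(
  moves=[
    {"dp": [0, 0, -0.15], "delta_rot": [0, 0, 0], "gripper": 1},
    {"dp": [0, 0, -0.3], "delta_rot": [0, 0, 0], "gripper": 1},
    {"dp": [0, 0, -0.4], "delta_rot": [0, 0, 0], "gripper": 1},
    {"dp": [0, 0, -0.5], "delta_rot": [0, 0, 0], "gripper": 1},
    {"dp": [0, 0, -0.5], "delta_rot": [0, 0, 0], "gripper": 1},
    {"dp": [0, 0, -0.5], "delta_rot": [0, 0, 0], "gripper": 1},
    {"dp": [0, 0, -0.5], "delta_rot": [0, 0, 0], "gripper": 1},
  ],
)

```text
t: 4.03
tool_pos: [0.531, -0.1317, 0.0128]
tcp_rot: [2.534, 1.854, 0.003]
ft_force: [0.6, 0.1, 0.4]
opening: 0.0851
grip_force: 0.0
```

Emit:
apply_moves(
  moves=[
    {"dp": [0, 0, 0], "delta_rot": [0, 0, 0], "gripper": -0.1},
    {"dp": [0, 0, 0], "delta_rot": [0, 0, 0], "gripper": -0.2},
    {"dp": [0, 0, 0], "delta_rot": [0, 0, 0], "gripper": -0.3},
    {"dp": [0, 0, 0], "delta_rot": [0, 0, 0], "gripper": -0.4},
    {"dp": [0, 0, 0], "delta_rot": [0, 0, 0], "gripper": -1},
    {"dp": [0, 0, 0], "delta_rot": [0, 0, 0], "gripper": -1},
    {"dp": [0, 0, 0], "delta_rot": [0, 0, 0], "gripper": -1},
    {"dp": [0, 0, 0], "delta_rot": [0, 0, 0], "gripper": -1},
  ],
  force=50,
)

```text
t: 5.03
tool_pos: [0.5337, -0.1327, 0.0131]
tcp_rot: [2.531, 1.851, 0.007]
ft_force: [4.3, -1.4, 7.8]
opening: 0.0005
grip_force: 4.0
```

```bash
python3 - <<'E'
from h import *
s=manip.camera("side");t=manip.camera("top")
a=cv2.resize(s[150:270,250:390],None,fx=4,fy=4,interpolation=cv2.INTER_CUBIC)
cv2.imwrite("pics/side2.png",a)
print(proj("side",[[.5296,-.1293,.046],[.531,-.1317,.013],[.531,-.1317,.1]]),proj("top",[.5296,-.1293,.046]))
E
```

```text
[[311.1392 213.6237]
 [310.9135 222.2094]
 [310.21   197.3252]] [[320.7241 189.159 ]]
```

View pics/side2.png

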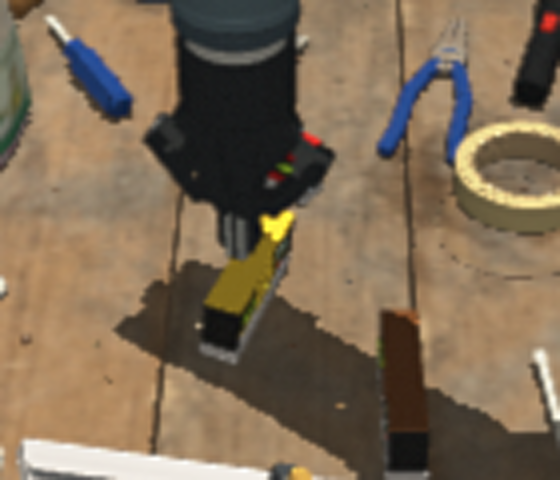

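View composite.

The gripper shut without the level in it, and the fingers look as if they are above or behind it. I'll compare both views before going on.

```bash
python3 - <<'E'
from h import *
s=manip.camera("side");t=manip.camera("top");o=manip.get_obs();print(o)
a=cv2.resize(s[150:250,265:365],None,fx=4,fy=4,interpolation=cv2.INTER_CUBIC)
b=cv2.resize(t[130:230,270:370],None,fx=4,fy=4,interpolation=cv2.INTER_CUBIC)
cv2.imwrite("pics/both3.png",np.hstack([a,b]))
h=cv2.cvtColor(s,cv2.COLOR_BGR2HSV)
for lo in(60,):
    m=cv2.inRange(h,(20,120,lo),(36,255,255)); c=biggest(m,(290,195,335,245)); W=plane("side",c.reshape(-1,2).astype(float),.046)[:,:2].astype(np.float32); print(cv2.minAreaRect(W),cv2.boundingRect(c))
E
```

```text
{'t': 5.225, 'joints': array([-0.1668,  0.6797,  0.4354,  1.9414, -0.4762,  0.6148,  0.2692]), 'dq': array([-0.002 , -0.0005,  0.0016,  0.0004, -0.0004,  0.0004, -0.0001]), 'joint_torque': array([ -0.0116, -46.7732,   7.2218, -10.8739,   0.2425,   1.2205,
        -0.001 ]), 'tool_pos': array([ 0.5337, -0.1327,  0.0131]), 'tcp_rot': array([2.5312, 1.8512, 0.0069]), 'ft_force': array([ 4.0805, -0.8226,  8.3402]), 'torque': array([-0.2276, -0.842 ,  0.0096]), 'grip_force': 3.964355858042836, 'opening': 0.00016477002117235782}
((0.5219402313232422, -0.12664620578289032), (0.11040152609348297, 0.03528252989053726), 69.86388397216797) (301, 202, 23, 27)
```

View pics/both3.png

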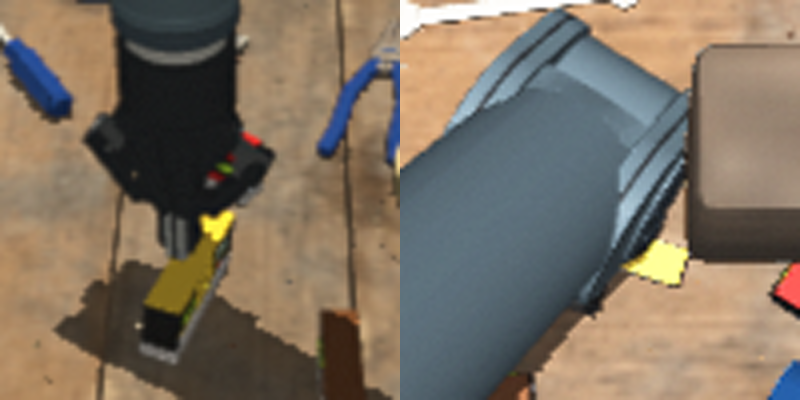

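Emit:
apply_moves(
  moves=[
    {"dp": [0, 0, 0.1], "delta_rot": [0, 0, 0], "gripper": -1},
    {"dp": [0, 0, 0.25], "delta_rot": [0, 0, 0], "gripper": -1},
    {"dp": [0, 0, 0.45], "delta_rot": [0, 0, 0], "gripper": -1},
    {"dp": [0, 0.2, 0.48], "delta_rot": [0, 0, 0], "gripper": -1},
    {"dp": [0, 0.4, 0.48], "delta_rot": [0, 0, 0], "gripper": -1},
    {"dp": [0, 0.52, 0.48], "delta_rot": [0, 0, 0], "gripper": -1},
    {"dp": [0, 0.52, 0.48], "delta_rot": [0, 0, 0], "gripper": -1},
    {"dp": [0, 0.52, 0.48], "delta_rot": [0, 0, 0], "gripper": -1},
  ],
)

```text
t: 6.22
tool_pos: [0.5298, -0.0026, 0.1314]
tcp_rot: [2.536, 1.853, -0.001]
ft_force: [-0.7, -1.1, 0.3]
opening: 0.0001
grip_force: 0.0
```

```bash
python3 - <<'E'
from h import *
s=manip.camera("side");t=manip.camera("top");o=manip.get_obs();print({k:o[k] for k in("t","joints","tool_pos","ft_force","opening","grip_force","tcp_rot")})
X=o["tool_pos"]
for n,i in(("side",s),("top",t)): 
    for z in (0,.033,.066): cv2.circle(i,tuple(int(round(k)) for k in proj(n,X+[0,0,z])[0]),1,(255,0,255),-1)
a=cv2.resize(s[130:260,240:370],None,fx=3,fy=3,interpolation=cv2.INTER_CUBIC)
b=cv2.resize(t[120:250,230:360],None,fx=3,fy=3,interpolation=cv2.INTER_CUBIC)
cv2.imwrite("pics/both4.png",np.hstack([a,b]))
s=manip.camera("side");h=cv2.cvtColor(s,cv2.COLOR_BGR2HSV)
m=cv2.inRange(h,(20,120,60),(36,255,255)); c=biggest(m,(285,195,340,250)); W=plane("side",c.reshape(-1,2).astype(float),.046)[:,:2].astype(np.float32); print(cv2.minAreaRect(W),cv2.boundingRect(c))
E
```

```text
{'t': 6.325, 'joints': array([-0.5146,  0.4671,  0.5611,  1.9385, -0.3306,  0.8273, -0.0849]), 'tool_pos': array([ 0.5298, -0.0032,  0.1314]), 'ft_force': array([-0.3876,  0.1072, -0.363 ]), 'opening': -0.0001261122456406438, 'grip_force': 0.0, 'tcp_rot': array([ 2.5372,  1.8516, -0.0007])}
((0.5256876349449158, -0.12616568803787231), (0.11190672963857651, 0.037288956344127655), 71.21007537841797) (299, 201, 24, 28)
```

View pics/both4.png

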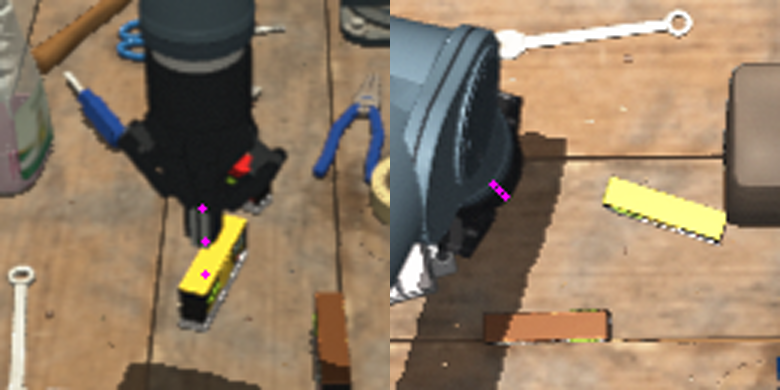

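The fingertips in the picture, at crop (203,243), sit about 33 mm above where the reported TCP projects, at (205,274). So the pads closed over the top of the level. I'll check this offset by carefully touching the shut fingers on clear bench.

Emit:
apply_moves(
  moves=[
    {"dp": [0, -0.06, -0.2], "delta_rot": [0, 0, 0], "gripper": -1},
    {"dp": [0, -0.06, -0.4], "delta_rot": [0, 0, 0], "gripper": -1},
    {"dp": [0, -0.06, -0.5], "delta_rot": [0, 0, 0], "gripper": -1},
    {"dp": [0, -0.06, -0.5], "delta_rot": [0, 0, 0], "gripper": -1},
    {"dp": [0, -0.06, -0.5], "delta_rot": [0, 0, 0], "gripper": -1},
  ],
)

```text
t: 7.0
tool_pos: [0.5308, -0.0173, 0.0074]
tcp_rot: [2.536, 1.853, 0.002]
ft_force: [-0.3, 0.0, 0.5]
opening: -0.0002
grip_force: 0.0
```

Emit:
apply_moves(
  moves=[
    {"dp": [0, 0, -0.02], "delta_rot": [0, 0, 0], "gripper": -1},
    {"dp": [0, 0, -0.04], "delta_rot": [0, 0, 0], "gripper": -1},
    {"dp": [0, 0, -0.04], "delta_rot": [0, 0, 0], "gripper": -1},
  ],
)

```text
t: 7.38
tool_pos: [0.5297, -0.0163, -0.0037]
tcp_rot: [-2.535, -1.855, 0.0]
ft_force: [-0.4, -0.3, 0.0]
opening: 0.0001
grip_force: 0.0
```

Emit:
apply_moves(
  moves=[
    {"dp": [0, 0, -0.03], "delta_rot": [0, 0, 0], "gripper": -1},
    {"dp": [0, 0, -0.06], "delta_rot": [0, 0, 0], "gripper": -1},
    {"dp": [0, 0, -0.06], "delta_rot": [0, 0, 0], "gripper": -1},
  ],
)

```text
t: 7.75
tool_pos: [0.5292, -0.0165, -0.0194]
tcp_rot: [-2.535, -1.854, 0.002]
ft_force: [-0.3, 0.0, -0.1]
opening: 0.0
grip_force: 0.0
```

Emit:
apply_moves(
  moves=[
    {"dp": [0, 0, -0.02], "delta_rot": [0, 0, 0], "gripper": -1},
    {"dp": [0, 0, -0.02], "delta_rot": [0, 0, 0], "gripper": -1},
  ],
)

```text
t: 8.0
tool_pos: [0.5297, -0.0165, -0.0239]
tcp_rot: [-2.535, -1.855, 0.001]
ft_force: [0.8, -0.2, -0.0]
opening: -0.0004
grip_force: 0.0
```

Emit:
apply_moves(
  moves=[
    {"dp": [0, 0, -0.016], "delta_rot": [0, 0, 0], "gripper": -1},
    {"dp": [0, 0, -0.016], "delta_rot": [0, 0, 0], "gripper": -1},
  ],
)

```text
t: 8.25
tool_pos: [0.5297, -0.0165, -0.0279]
tcp_rot: [-2.535, -1.855, 0.0]
ft_force: [0.9, 0.6, 0.0]
opening: -0.0001
grip_force: 0.0
```

Emit:
apply_moves(
  moves=[
    {"dp": [0, 0, -0.016], "delta_rot": [0, 0, 0], "gripper": -1},
    {"dp": [0, 0, -0.016], "delta_rot": [0, 0, 0], "gripper": -1},
  ],
)

```text
t: 8.5
tool_pos: [0.5297, -0.0165, -0.0319]
tcp_rot: [-2.535, -1.855, 0.001]
ft_force: [-0.6, -0.4, -0.2]
opening: -0.0003
grip_force: 0.0
```

Emit:
apply_moves(
  moves=[
    {"dp": [0, 0, -0.012], "delta_rot": [0, 0, 0], "gripper": -1},
    {"dp": [0, 0, -0.012], "delta_rot": [0, 0, 0], "gripper": -1},
  ],
)

```text
t: 8.75
tool_pos: [0.5299, -0.0165, -0.0347]
tcp_rot: [2.536, 1.855, -0.0]
ft_force: [0.8, -0.5, 0.4]
opening: -0.0001
grip_force: 0.0
```

Emit:
apply_moves(
  moves=[
    {"dp": [0, 0, -0.01], "delta_rot": [0, 0, 0], "gripper": -1},
    {"dp": [0, 0, -0.01], "delta_rot": [0, 0, 0], "gripper": -1},
  ],
)

```text
t: 9.0
tool_pos: [0.5301, -0.0165, -0.0349]
tcp_rot: [-2.535, -1.853, -0.002]
ft_force: [-8.0, 0.9, 31.8]
opening: -0.0001
grip_force: 15.5
```

Emit:
apply_moves(
  moves=[
    {"dp": [0, 0, -0.01], "delta_rot": [0, 0, 0], "gripper": -1},
    {"dp": [0, 0, -0.01], "delta_rot": [0, 0, 0], "gripper": -1},
  ],
)

```text
t: 9.25
tool_pos: [0.5301, -0.0164, -0.0351]
tcp_rot: [-2.534, -1.852, -0.003]
ft_force: [-16.8, 2.5, 63.2]
opening: -0.0001
grip_force: 31.5
```

Emit:
apply_moves(
  moves=[
    {"dp": [0, 0, -0.01], "delta_rot": [0, 0, 0], "gripper": -1},
    {"dp": [0, 0, -0.01], "delta_rot": [0, 0, 0], "gripper": -1},
  ],
)

```text
t: 9.5
tool_pos: [0.5302, -0.0164, -0.0353]
tcp_rot: [-2.534, -1.85, -0.005]
ft_force: [-24.9, 2.4, 94.9]
opening: 0.0002
grip_force: 47.5
```

Contact is at a reported z of about -0.035, so the real fingertips are 35 mm short of the reported TCP. I'll back off straight away and measure the level again.

Emit:
apply_moves(
  moves=[
    {"dp": [0, 0, 0.1], "delta_rot": [0, 0, 0], "gripper": -1},
    {"dp": [0, 0, 0.3], "delta_rot": [0, 0, 0], "gripper": -0.3},
    {"dp": [0, 0, 0.5], "delta_rot": [0, 0, 0], "gripper": 1},
    {"dp": [0, 0, 0.6], "delta_rot": [0, 0, 0], "gripper": 1},
    {"dp": [0, 0, 0.6], "delta_rot": [0, 0, 0], "gripper": 1},
    {"dp": [0, 0, 0.6], "delta_rot": [0, 0, 0], "gripper": 1},
  ],
)

```text
t: 10.25
tool_pos: [0.5292, -0.0163, 0.1071]
tcp_rot: [-2.535, -1.855, 0.002]
ft_force: [0.2, 0.2, 0.2]
opening: 0.0853
grip_force: 0.0
```

```bash
python3 - <<'E'
from h import *
t=manip.camera("top");s=manip.camera("side");o=manip.get_obs();print({k:o[k] for k in("t","tool_pos","ft_force","opening","tcp_rot")})
cv2.imwrite("pics/t5.png",t);cv2.imwrite("pics/s5.png",s)
for n,i in(("top",t),("side",s),("top",cv2.imread("pics/top0.png"))):
    h=cv2.cvtColor(i,cv2.COLOR_BGR2HSV);m=cv2.inRange(h,(22,120,150),(36,255,255)); c=biggest(m,(295,170,350,240) if n=="top" else (285,195,340,250))
    print(n,cv2.minAreaRect(plane(n,c.reshape(-1,2).astype(float),.046)[:,:2].astype(np.float32)),cv2.boundingRect(c),cv2.contourArea(c))
# plate still in place?
p=np.load("plate.npy")
print(quad(t.min(2),[(168,156),(220,142),(245,216),(196,228)],180))
E
```

```text
{'t': 10.35, 'tool_pos': array([ 0.5289, -0.0165,  0.1067]), 'ft_force': array([ 0.4753,  0.4756, -0.5823]), 'opening': 0.08551891186241363, 'tcp_rot': array([-2.5346, -1.8542,  0.0032])}
top ((0.5289063453674316, -0.09288538247346878), (0.005309759173542261, 0.0026734808925539255), 89.65589904785156) (306, 189, 3, 2) 1.5
side ((0.529360830783844, -0.1282944679260254), (0.10829915851354599, 0.028276648372411728), 72.1488037109375) (300, 201, 22, 27) 230.0
top ((0.529188871383667, -0.13005198538303375), (0.10846676677465439, 0.02748985029757023), 72.40593719482422) (301, 179, 41, 21) 253.0
[(28, 0.14), (2, 0.0), (3, 0.21), (14, 0.13)]
[[168.5171 155.3892]
 [387.6598  97.935 ]
 [245.2476 209.5568]
 [208.2242 258.8547]]
```

Emit:
apply_moves(
  moves=[
    {"dp": [0, -0.2, 0], "delta_rot": [0, 0, 0], "gripper": 1},
    {"dp": [0, -0.4, 0], "delta_rot": [0, 0, 0], "gripper": 1},
    {"dp": [0, -0.451, 0], "delta_rot": [0, 0, 0], "gripper": 1},
    {"dp": [0, -0.451, -0.1], "delta_rot": [0, 0, 0], "gripper": 1},
    {"dp": [0, -0.451, -0.25], "delta_rot": [0, 0, 0], "gripper": 1},
    {"dp": [0, -0.451, -0.35], "delta_rot": [0, 0, 0], "gripper": 1},
    {"dp": [0, -0.451, -0.45], "delta_rot": [0, 0, 0], "gripper": 1},
    {"dp": [0, -0.451, -0.528], "delta_rot": [0, 0, 0], "gripper": 1},
    {"dp": [0, -0.451, -0.528], "delta_rot": [0, 0, 0], "gripper": 1},
    {"dp": [0, -0.451, -0.528], "delta_rot": [0, 0, 0], "gripper": 1},
    {"dp": [0, -0.451, -0.528], "delta_rot": [0, 0, 0], "gripper": 1},
  ],
)

```text
t: 11.72
tool_pos: [0.5307, -0.1294, -0.0232]
tcp_rot: [2.535, 1.854, 0.002]
ft_force: [0.9, -0.2, -0.2]
opening: 0.0851
grip_force: 0.0
```

Emit:
apply_moves(
  moves=[
    {"dp": [0, 0, 0], "delta_rot": [0, 0, 0], "gripper": 0},
    {"dp": [0, 0, 0], "delta_rot": [0, 0, 0], "gripper": -0.2},
    {"dp": [0, 0, 0], "delta_rot": [0, 0, 0], "gripper": -0.35},
    {"dp": [0, 0, 0], "delta_rot": [0, 0, 0], "gripper": -1},
    {"dp": [0, 0, 0], "delta_rot": [0, 0, 0], "gripper": -1},
    {"dp": [0, 0, 0], "delta_rot": [0, 0, 0], "gripper": -1},
  ],
  force=50,
)

```text
t: 12.48
tool_pos: [0.5302, -0.1293, -0.0239]
tcp_rot: [2.535, 1.854, 0.001]
ft_force: [-0.8, 0.7, 4.8]
opening: 0.0251
grip_force: 49.7
```

The level is held, with an opening of 25 mm and a grip of 50 N. I'll lift it, yaw it and move toward the plate.

Emit:
apply_moves(
  moves=[
    {"dp": [0, 0, 0.12], "delta_rot": [0, 0, 0], "gripper": -1},
    {"dp": [0, 0, 0.3], "delta_rot": [0, 0, 0], "gripper": -1},
    {"dp": [0, 0, 0.5], "delta_rot": [0, 0, 0], "gripper": -1},
    {"dp": [0, 0.1, 0.7], "delta_rot": [0, 0, -0.15], "gripper": -1},
    {"dp": [0, 0.25, 0.9], "delta_rot": [0, 0, -0.35], "gripper": -1},
    {"dp": [0, 0.4, 0.9], "delta_rot": [0, 0, -0.55], "gripper": -1},
    {"dp": [0, 0.55, 0.9], "delta_rot": [0, 0, -0.75], "gripper": -1},
    {"dp": [0, 0.64, 0.9], "delta_rot": [0, 0, -0.891], "gripper": -1},
    {"dp": [0, 0.64, 0.9], "delta_rot": [0, 0, -0.891], "gripper": -1},
    {"dp": [0, 0.64, 0.9], "delta_rot": [0, 0, -0.891], "gripper": -1},
  ],
)

```text
t: 13.72
tool_pos: [0.5295, 0.0295, 0.2006]
tcp_rot: [3.017, 0.874, -0.001]
ft_force: [0.9, -0.7, -1.3]
opening: 0.0253
grip_force: 49.6
```

Emit:
apply_moves(
  moves=[
    {"dp": [0, 0.1, 0], "delta_rot": [0, 0, -0.1], "gripper": -1},
    {"dp": [0, 0.3, 0], "delta_rot": [0, 0, -0.25], "gripper": -1},
    {"dp": [0.034, 0.524, 0], "delta_rot": [0, 0, -0.393], "gripper": -1},
    {"dp": [0.034, 0.524, 0], "delta_rot": [0, 0, -0.393], "gripper": -1},
    {"dp": [0.034, 0.524, 0], "delta_rot": [0, 0, -0.393], "gripper": -1},
  ],
)

```text
t: 14.35
tool_pos: [0.5385, 0.1597, 0.2008]
tcp_rot: [3.115, 0.398, -0.001]
ft_force: [0.2, -0.1, -1.7]
opening: 0.0254
grip_force: 49.8
```

Emit:
apply_moves(
  moves=[
    {"dp": [0, 0, 0], "delta_rot": [0.045, -0.17, 0], "gripper": -1},
    {"dp": [0, 0, 0], "delta_rot": [0.09, -0.35, 0], "gripper": -1},
    {"dp": [0, 0, 0], "delta_rot": [0.1352, -0.5206, 0], "gripper": -1},
    {"dp": [0, 0, 0], "delta_rot": [0.1352, -0.5206, 0], "gripper": -1},
    {"dp": [0, 0, 0], "delta_rot": [0.1352, -0.5206, 0], "gripper": -1},
    {"dp": [0, 0, 0], "delta_rot": [0.1352, -0.5206, 0], "gripper": -1},
  ],
)

```text
t: 15.1
tool_pos: [0.5402, 0.1614, 0.2018]
tcp_rot: [-2.997, -0.383, -0.645]
ft_force: [0.0, -0.4, -2.0]
opening: 0.0253
grip_force: 49.9
```

```bash
cat >> h.py <<'E'
from scipy.spatial.transform import Rotation as Ro
def axes(p):
    a,t=p[2],p[3];up=np.array([np.cos(t)*np.cos(a),np.cos(t)*np.sin(a),np.sin(t)]);left=np.array([-np.sin(a),np.cos(a),0]);return up,left,np.cross(up,left)
E
python3 - <<'E'
from h import *
p=np.load("plate.npy");up,left,n=axes(p);print("O",plate(p,.1093,0))
t=manip.camera("top");s=manip.camera("side");o=manip.get_obs();R=Ro.from_rotvec(o["tcp_rot"]);M=R.as_matrix();T=o["tool_pos"]
sg=np.sign(M[:,0]@up);Rt=np.c_[sg*up,-sg*left,-n]
print(o["t"],T,M[:,2],-n,"err",(Ro.from_matrix(Rt)*R.inv()).as_rotvec(),o["joints"])
z=-M[:,2];x=sg*M[:,0];y=np.cross(z,x)
H={"tool":T+.0239*z,"world":T+[0,0,.0349]-.011*z}
a=s.copy()
for n_,i in(("side",s),("top",t)):
    h=cv2.cvtColor(i,cv2.COLOR_BGR2HSV);m=cv2.inRange(h,(20,110,60),(36,255,255))
    try: c=biggest(m,(200,120,420,330) if n_=="side" else (150,100,290,260)); print(n_,cv2.boundingRect(c),cv2.contourArea(c))
    except ValueError: print(n_,"none")
for (k,O),col in zip(H.items(),((255,0,255),(0,255,0))):
    C=np.array([O+ex*.055*x+ey*.013*y+.046*z for ex,ey in((1,1),(1,-1),(-1,-1),(-1,1))]); q=proj("side",C); print(k,O,q.tolist())
    cv2.polylines(a,[np.round(q*8).astype(np.int32)],True,col,1,cv2.LINE_AA,3)
cv2.imwrite("pics/s6.png",cv2.resize(a[150:350,210:410],None,fx=3,fy=3,interpolation=cv2.INTER_CUBIC));cv2.imwrite("pics/s6raw.png",s)
E
```

```text
O [0.5422 0.1625 0.0941]
15.2 [0.5397 0.1615 0.2014] [ 0.3976  0.1022 -0.9118] [ 0.3968  0.103  -0.9121] err [ 0.0009  0.001  -0.    ] [-1.2267  0.2336  0.9359  2.1964 -0.3877  0.4047 -1.3341]
side (301, 139, 23, 23) 406.5
top (172, 160, 21, 22) 240.0
tool [0.5302 0.1591 0.2232] [[286.45646063590294, 223.37483794305146], [284.0648777014628, 214.28600207885188], [335.8895855483847, 223.82259858458107], [339.33195176143846, 232.65840185548635]]
world [0.544  0.1626 0.2263] [[278.54975962271175, 223.34307992552817], [276.33152961752995, 214.20913164432287], [328.79662877510225, 223.79530264783386], [332.09436146134834, 232.67376773727645]]
```

View pics/s6.png

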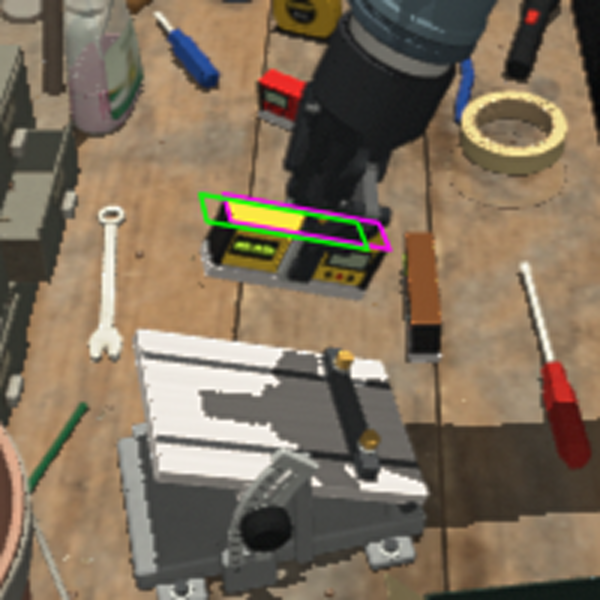

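```bash
python3 - <<'E'
from h import *
s=cv2.imread("pics/s6raw.png");T=np.array([0.5397,0.1615,0.2014]);p=np.load("plate.npy");x,y,z=axes(p)
for k,O in {"tool":T+.0239*z,"world":T+[0,0,.0349]-.011*z}.items():
    for nm,h in(("bot",0),("top",.046)):
        q=proj("side",np.array([O+ex*.055*x+.013*y+h*z for ex in(1,-1)]));print(k,nm,"crop",((q-[210,150])*3).round(1).tolist())
# silver base lower edge: walk up each column from wood
g=s.astype(int)
hsv=cv2.cvtColor(s,cv2.COLOR_BGR2HSV)
for c in range(276,340,4):
    col=hsv[225:255,c]; print(c,[f"{a[1]}/{a[2]}" for a in col[5:26]])
E
```

```text
tool bot crop [[203.1, 275.0], [358.9, 299.3]]
tool top crop [[229.2, 220.1], [387.9, 247.9]]
world bot crop [[179.9, 275.2], [337.7, 299.6]]
world top crop [[205.5, 220.0], [366.2, 248.0]]
276 ['94/163', '92/169', '82/168', '72/162', '82/152', '101/176', '100/178', '111/173', '111/173', '116/170', '117/170', '118/173', '117/174', '117/172', '118/147', '118/168', '117/181', '116/185', '117/183', '115/179', '119/182']
280 ['35/29', '18/29', '18/29', '31/33', '25/51', '7/76', '25/71', '21/119', '21/181', '21/134', '17/117', '26/118', '86/146', '116/174', '117/174', '117/174', '118/177', '114/177', '114/177', '115/177', '113/179']
284 ['11/23', '13/20', '0/19', '44/23', '120/36', '167/64', '196/100', '178/119', '54/104', '19/136', '17/117', '13/115', '28/120', '104/152', '113/173', '115/177', '116/174', '119/170', '119/167', '117/168', '113/169']
288 ['155/51', '187/123', '190/118', '146/42', '154/38', '194/112', '198/135', '197/133', '142/117', '19/108', '16/129', '17/117', '20/116', '61/134', '120/166', '114/172', '108/187', '107/190', '105/192', '102/192', '103/149']
292 ['178/66', '
[... 1822 characters left out ...]
', '144/115', '22/105', '19/121', '20/116', '24/116', '65/138', '88/162']
328 ['29/26', '21/24', '41/25', '10/25', '40/51', '50/96', '50/97', '47/97', '49/93', '54/47', '192/85', '200/129', '195/124', '199/128', '191/131', '69/92', '18/111', '18/116', '18/114', '26/119', '76/150']
332 ['169/77', '194/117', '199/136', '193/102', '71/36', '47/70', '46/67', '55/51', '26/29', '28/18', '71/25', '85/27', '14/18', '38/20', '59/43', '69/74', '71/119', '67/153', '70/156', '74/159', '75/163']
336 ['203/122', '202/124', '199/131', '187/98', '124/37', '0/16', '35/22', '77/43', '92/75', '94/125', '95/161', '95/171', '95/167', '90/165', '84/166', '83/166', '78/164', '73/161', '75/164', '79/162', '79/162']
```

The base edge in the picture, crop (210,276) to (354,298), matches the prediction with the offset along the tool axis. The tilt matches the plate within 0.001 rad. I'll bring the level to 10 mm above the face and 10 mm uphill of its seat.

Emit:
apply_moves(
  moves=[
    {"dp": [0.014, 0.004, -0.1], "delta_rot": [0.001, 0.001, 0], "gripper": -1},
    {"dp": [0.029, 0.008, -0.2], "delta_rot": [0.001, 0.001, 0], "gripper": -1},
    {"dp": [0.044, 0.012, -0.3], "delta_rot": [0.001, 0.001, 0], "gripper": -1},
    {"dp": [0.059, 0.016, -0.4], "delta_rot": [0.001, 0.001, 0], "gripper": -1},
    {"dp": [0.068, 0.018, -0.464], "delta_rot": [0.001, 0.001, 0], "gripper": -1},
    {"dp": [0.068, 0.018, -0.464], "delta_rot": [0.001, 0.001, 0], "gripper": -1},
    {"dp": [0.068, 0.018, -0.464], "delta_rot": [0.001, 0.001, 0], "gripper": -1},
  ],
)

```text
t: 16.08
tool_pos: [0.556, 0.1662, 0.0854]
tcp_rot: [-2.996, -0.384, -0.642]
ft_force: [0.1, 0.7, -2.1]
opening: 0.0253
grip_force: 50.3
```

```bash
cat > st.py <<'E'
from h import *
p=np.load("plate.npy");up,left,n=axes(p);O=plate(p,.1093,0)
o=manip.get_obs();R=Ro.from_rotvec(o["tcp_rot"]);M=R.as_matrix();sg=np.sign(M[:,0]@up)
L=o["tool_pos"]-.0239*M[:,2]-O;B=np.c_[up,left,n]
print(round(o["t"],2),"rel mm",1e3*L@B,"F",o["ft_force"]@B,"roterr",(Ro.from_matrix(np.c_[sg*up,-sg*left,-n])*R.inv()).as_rotvec()@B,"grip",o["grip_force"],o["opening"])
E
python3 st.py; python3 - <<'E'
from h import *
p=np.load("plate.npy");up,left,n=axes(p);s=manip.camera("side");cv2.imwrite("pics/s7raw.png",s)
cv2.imwrite("pics/s7.png",cv2.resize(s[200:330,240:370],None,fx=4.5,fy=4.5,interpolation=cv2.INTER_CUBIC))
O=plate(p,.1093,0)+.01*up+.01*n
print("crop",((proj("side",np.array([O+e*.055*up+.013*left for e in(1,-1)]))-[240,200])*4.5).tolist())
E
```

```text
16.07 rel mm [ 9.4842  0.0703 10.0477] F [-0.6301  0.6831 -1.9663] roterr [-0.0005 -0.     -0.0008] grip 50.29729127883911 0.025343662687217806
crop [[148.7713343014729, 379.6559865299854], [366.4107081039577, 404.5528195943241]]
```

View pics/s7.png

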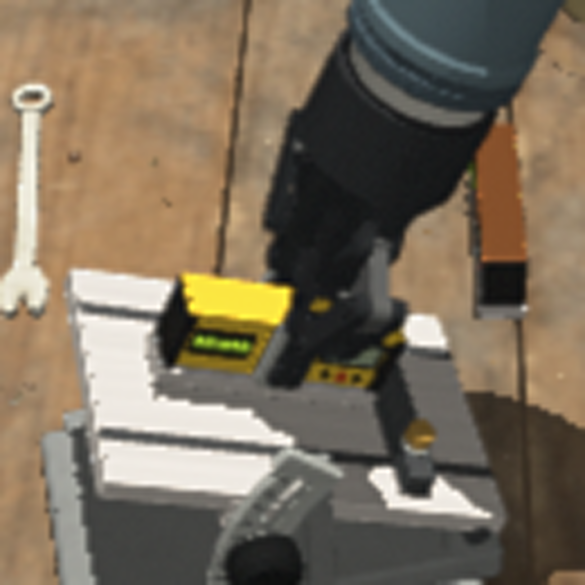

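The level hangs just above the face, uphill of the bar, with nothing in its way. I'll go down toward the face in small steps.

Emit:
apply_moves(
  moves=[
    {"dp": [0.0064, 0.0016, -0.0146], "delta_rot": [0, 0, 0], "gripper": -1},
    {"dp": [0.0127, 0.0033, -0.0292], "delta_rot": [0, 0, 0], "gripper": -1},
    {"dp": [0.0127, 0.0033, -0.0292], "delta_rot": [0, 0, 0], "gripper": -1},
    {"dp": [0.0127, 0.0033, -0.0292], "delta_rot": [0, 0, 0], "gripper": -1},
  ],
)

```text
t: 16.62
tool_pos: [0.5588, 0.1673, 0.0782]
tcp_rot: [-2.995, -0.384, -0.642]
ft_force: [-0.0, 0.1, -2.5]
opening: 0.0255
grip_force: 50.3
```

```bash
python3 st.py
```

```text
16.62 rel mm [9.2401 0.3614 2.2804] F [-1.041   0.066  -2.3138] roterr [-0.0012  0.0003 -0.0004] grip 50.29711604118347 0.02551996414346574
```

Emit:
apply_moves(
  moves=[
    {"dp": [0.0016, 0.0004, -0.0036], "delta_rot": [0, 0, 0], "gripper": -1},
    {"dp": [0.0016, 0.0004, -0.0036], "delta_rot": [0, 0, 0], "gripper": -1},
    {"dp": [0.0016, 0.0004, -0.0036], "delta_rot": [0, 0, 0], "gripper": -1},
  ],
)

```text
t: 17.0
tool_pos: [0.5591, 0.1673, 0.0773]
tcp_rot: [-2.995, -0.383, -0.642]
ft_force: [-3.9, -0.1, 7.6]
opening: 0.0253
grip_force: 51.8
```

```bash
python3 st.py
```

```text
17.0 rel mm [9.1246 0.3006 1.3801] F [-0.3145  0.8971  8.492 ] roterr [-0.0016  0.0003  0.0001] grip 51.75927758216858 0.025349819258023182
```

The base touches with about 10 N. I'll back off 1 mm and slide toward the stop bar.

Emit:
apply_moves(
  moves=[
    {"dp": [-0.0016, -0.0004, 0.0036], "delta_rot": [0, 0, 0], "gripper": -1},
    {"dp": [-0.014, -0.0036, -0.002], "delta_rot": [0, 0, 0], "gripper": -1},
    {"dp": [-0.0263, -0.0068, -0.0079], "delta_rot": [0, 0, 0], "gripper": -1},
    {"dp": [-0.0263, -0.0068, -0.0079], "delta_rot": [0, 0, 0], "gripper": -1},
    {"dp": [-0.0263, -0.0068, -0.0079], "delta_rot": [0, 0, 0], "gripper": -1},
  ],
)

```text
t: 17.62
tool_pos: [0.5528, 0.1656, 0.0757]
tcp_rot: [-2.997, -0.383, -0.639]
ft_force: [0.1, -0.3, -2.0]
opening: 0.0251
grip_force: 50.4
```

```bash
python3 st.py
```

```text
17.62 rel mm [2.5415 0.2585 2.5516] F [-0.8065 -0.3151 -1.8091] roterr [-0.0008 -0.0022  0.    ] grip 50.354138016700745 0.025088663536174314
```

Emit:
apply_moves(
  moves=[
    {"dp": [-0.0053, -0.0014, -0.0025], "delta_rot": [0, 0, 0], "gripper": -1},
    {"dp": [-0.0053, -0.0014, -0.0025], "delta_rot": [0, 0, 0], "gripper": -1},
  ],
)

```text
t: 17.88
tool_pos: [0.5525, 0.1654, 0.076]
tcp_rot: [-2.997, -0.383, -0.64]
ft_force: [3.9, 0.8, -2.0]
opening: 0.0252
grip_force: 50.1
```

```bash
python3 st.py
```

```text
17.88 rel mm [2.4384 0.1935 3.0064] F [ 2.7658 -0.2308 -3.4248] roterr [-0.0004 -0.0017 -0.0001] grip 50.14893293380737 0.02518022898588167
```

The level's end has touched the bar with about 3.5 N. Now I'll press it onto the face.

Emit:
apply_moves(
  moves=[
    {"dp": [0.0005, 0.0001, -0.002], "delta_rot": [0, 0, 0], "gripper": -1},
    {"dp": [0.0009, 0.0002, -0.0039], "delta_rot": [0, 0, 0], "gripper": -1},
    {"dp": [0.0009, 0.0002, -0.0039], "delta_rot": [0, 0, 0], "gripper": -1},
    {"dp": [0.0009, 0.0002, -0.0039], "delta_rot": [0, 0, 0], "gripper": -1},
    {"dp": [0.0009, 0.0002, -0.0039], "delta_rot": [0, 0, 0], "gripper": -1},
  ],
)

```text
t: 18.5
tool_pos: [0.5527, 0.1656, 0.0754]
tcp_rot: [-2.997, -0.383, -0.638]
ft_force: [4.1, 0.9, 4.8]
opening: 0.0258
grip_force: 50.7
```

```bash
python3 st.py; python3 -c "
from rig import manip;o=manip.get_obs();print(o['torque'])"
```

```text
18.5 rel mm [2.4187 0.2619 2.33  ] F [ 5.7462 -0.1818  2.6336] roterr [-0.0006 -0.0025 -0.0002] grip 50.733842253685 0.02578389170712995
[ 0.15715916 -0.85046724  0.1047667 ]
```

Emit:
apply_moves(
  moves=[
    {"dp": [0.0008, 0.0002, -0.0018], "delta_rot": [0, 0, 0], "gripper": -1},
    {"dp": [0.0008, 0.0002, -0.0018], "delta_rot": [0, 0, 0], "gripper": -1},
    {"dp": [0.0008, 0.0002, -0.0018], "delta_rot": [0, 0, 0], "gripper": -1},
  ],
)

```text
t: 18.88
tool_pos: [0.5529, 0.1656, 0.075]
tcp_rot: [-2.997, -0.383, -0.638]
ft_force: [4.8, 1.0, 4.8]
opening: 0.0251
grip_force: 50.9
```

```bash
python3 st.py; python3 -c "
from rig import manip;o=manip.get_obs();print(o['torque'])"
```

```text
18.88 rel mm [2.4008 0.2669 1.9015] F [ 6.4271 -0.2418  2.3736] roterr [-0.0006 -0.003  -0.0001] grip 50.8819055557251 0.02511430474103065
[ 0.17847924 -0.91390245  0.07278273]
```

The level is still sliding down the bar, with only friction force so far. I'll continue down.

Emit:
apply_moves(
  moves=[
    {"dp": [0.0008, 0.0002, -0.0018], "delta_rot": [0, 0, 0], "gripper": -1},
    {"dp": [0.0008, 0.0002, -0.0018], "delta_rot": [0, 0, 0], "gripper": -1},
    {"dp": [0.0008, 0.0002, -0.0018], "delta_rot": [0, 0, 0], "gripper": -1},
  ],
)

```text
t: 19.25
tool_pos: [0.553, 0.1657, 0.0746]
tcp_rot: [-2.998, -0.383, -0.637]
ft_force: [4.0, 1.5, 5.5]
opening: 0.0255
grip_force: 51.1
```

```bash
python3 st.py; python3 -c "
from rig import manip;o=manip.get_obs();print(o['torque'])"
```

```text
19.25 rel mm [2.3793 0.2868 1.5021] F [6.0906 0.471  3.297 ] roterr [-0.0006 -0.0035 -0.0001] grip 51.14748537540436 0.025543703989565434
[ 0.23109262 -0.89929713  0.00817283]
```

Emit:
apply_moves(
  moves=[
    {"dp": [0.0008, 0.0002, -0.0018], "delta_rot": [0, 0, 0], "gripper": -1},
    {"dp": [0.0008, 0.0002, -0.0018], "delta_rot": [0, 0, 0], "gripper": -1},
    {"dp": [0.0008, 0.0002, -0.0018], "delta_rot": [0, 0, 0], "gripper": -1},
  ],
)

```text
t: 19.62
tool_pos: [0.553, 0.1657, 0.0745]
tcp_rot: [-2.997, -0.383, -0.637]
ft_force: [-0.7, 0.4, 10.8]
opening: 0.0254
grip_force: 52.2
```

```bash
python3 st.py; python3 -c "
from rig import manip;o=manip.get_obs();print(o['torque'])"
```

```text
19.62 rel mm [2.367  0.2957 1.4117] F [ 3.9159  0.5827 10.1258] roterr [-0.001  -0.0037  0.    ] grip 52.18481004238129 0.025409366811898808
[ 0.19359546 -0.68618871  0.09042683]
```

Face contact is at n = 1.4 mm, matching the first touch. The press is about 12 N and the push on the bar about 5 N, with the centre of pressure near the middle of the base. I'll hold, check that the plate hasn't moved, then hand in.

Emit:
apply_moves(
  moves=[
    {"dp": [0, 0, 0], "delta_rot": [0, 0, 0], "gripper": -1},
    {"dp": [0, 0, 0], "delta_rot": [0, 0, 0], "gripper": -1},
    {"dp": [0, 0, 0], "delta_rot": [0, 0, 0], "gripper": -1},
    {"dp": [0, 0, 0], "delta_rot": [0, 0, 0], "gripper": -1},
  ],
)

```text
t: 20.12
tool_pos: [0.553, 0.1657, 0.0745]
tcp_rot: [-2.997, -0.383, -0.637]
ft_force: [0.5, -0.1, 11.1]
opening: 0.0255
grip_force: 52.2
```

```bash
python3 st.py; python3 - <<'E'
from h import *
s=manip.camera("side");s0=cv2.imread("pics/side0.png")
for i in(s0,s):
    for a,b in (((263,307),(255.5,259.5)),((337,271),(352,313.5)),((300,310),(263,307))):
        l,k,r=edge(i.min(2),a,b,150);print(l,k,end=" ")
    print()
# level base edge in the picture, angle against the plate's u axis
p=np.load("plate.npy");up,left,n=axes(p);O=plate(p,.1093,0)+.0024*up+.0014*n
pts=[]
g=cv2.cvtColor(s,cv2.COLOR_BGR2HSV)
q=proj("side",np.array([O+e*up+.013*left for e in(.05,-.05)]));print("pred base edge",q.tolist())
E
```

```text
20.12 rel mm [2.3905 0.2647 1.4228] F [ 4.9884 -0.2759  9.9055] roterr [-0.0009 -0.0036  0.0001] grip 52.18522310256958 0.025471266469802172
[  0.1601   0.9871 258.8839 284.3377] 32 [  0.3274   0.9449 344.6196 292.6122] 32 [  0.9958   0.0915 280.2553 308.3042] 37 
[  0.168    0.9858 259.0916 286.7789] 29 [  0.1642   0.9864 338.5845 274.9261] 4 [  0.9958   0.0917 280.2439 308.4456] 37 
pred base edge [[277.3878471415025, 287.8637882940631], [320.92566934109544, 292.71815940323864]]
```

```bash
python3 -c "
from rig import manip;print(manip.sign_off())"
```

```text
the job is handed in; nothing more can be done
None
```

I handed the job in at about 20 s: the level is gripped at about 52 N and pressed on the plate at about 12 N, with one end against the stop bar at about 5 N. By the force readings it sits flush, and the plate did not move in the side view. The first grasp closed above the level because the fingertips sit 35 mm short of the reported TCP, and while probing the bench to find that offset the wrist force reached about 98 N (limit 120 N).

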